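Ready the kiln for loading: cull the short post, free the lid and hold it open

ROBOT

A 6-joint arm with a two-finger parallel gripper is mounted at the origin on the work surface. World frame = base frame: x ahead of the robot, y to its left, z up, the work surface at z = 0. Lengths are in mm, angles in rad, forces in N, time in s.
With the tool pointing down it reaches from about 325 to 775 mm from the base axis. Payload 5.5 kg.
Tool frame: the origin (TCP) lies midway between the tips of the shut fingers; the grasp point (between the pads) lies robot.grip_depth behind it (robot.grip_depth is the distance from the TCP to the grasp point, in mm); x points along the fingers, y is the direction in which the jaws open and shut, and the axes are right-handed (so a half turn about x gives the same grasp; the last joint's range is limited). The gripper opens to 85 mm and grips with 20 to 120 N. Pads are 22 mm wide; open, the fingers measure 114 mm over their backs; the gripper's body (76 mm by 85 mm) begins 54 mm behind the grasp point. The pads swing forward as they close: fully open they stand 13 mm farther back than shut.
Start: joints at [1.215, 0.091, 1.231, -0, 1.82, -0.057], TCP at [176.628, 573.427, 205.475] pointing down, gripper open.
Joint ranges: [-2.87, 2.87], [-0.86, 2.18], [0.17, 2.46], [-1.51, 4.65], [0.06, 2.69], [-2.65, 2.65]. Speed limits (rad/s): [2.57, 2.57, 3.01, 3.14, 3.14, 3.14].

INTERFACE

Orientations are given as a rotation vector (axis times angle).
In Python, from cell import robot gives the robot as it stands.
- The arm moves only by the tool jog_arm, never from a script. Its argument "deltas" is one flat list of numbers, 4 for each row, row after row: the shift along the tool's x, y, z in m, then the turn about the tool's x in degrees. In form: [dx, dy, dz, roll, dx, dy, dz, roll, ...]. A call has 1 to 5 rows; each row is the pose to reach, as a shift and turn from the pose commanded when the call began, along the tool's axes at that moment; what a row does not reach only later rows make up. A row lasts 1/8 s, in which the tool goes at most 62.5 mm and 10.7 degrees, less where a joint would pass 70% of its speed; a pose out of reach is approached as far as the arm can. A call with a gripper value outside its range is refused whole. "claw" is the closure, from 0 (fully open) to 1 (shut), set as the call begins (left out, the last holds). The fingers move at their own pace and stop on an object; "newtons" is the grip in N (left out, the last holds). Time passes only in rows, so rows that repeat a pose let the fingers close. It gives the time, the measured TCP pose, the force and the opening at its end, in the units of the state.
- robot.observe(): the state, without advancing time (a new reading comes with each control period).
- robot.camera(name): name is "side" or "top"; returns the picture (384x512x3 uint8, red, green, blue); there is no depth.
- robot.get_calibration(name): a dict with "fx", "fy", "cx", "cy" (pixels), "k1" (the pictures are not rectified: a ray, as slopes to the right and down, at radius r is drawn at 1 + k1 r^2 times it, then the intrinsics apply), "world_from_camera" (4x4, takes a point from camera to world coordinates). Camera axes: x right, y up, looking along -z (the intrinsics and any distortion apply to the point x, -y, -z); pixel columns grow to the right and rows downward; lengths in mm; the calibration is good to about 2 mm. A picture is of the moment at which its call begins. get_calibration takes no time and is no camera call.
- robot.hand_in(): hands the job in, once; it reports no verdict.
The state is a dict: "clock": time; "q": joint angles; "joint_velocities": joint speeds; "effort": joint torques, N m; "tool_pos": TCP position; "tool_rot": TCP orientation; "ft_force": force on the tool from outside, world axes, zero at the start; "moment": the same for the moment, N m; "opening": opening from 0.0 (shut) to 1.0 (fully open).
Only numpy, scipy, OpenCV 4.12 (cv2) and the standard library are available. Lean on these libraries where they do the work, as an engineer would, in place of code of your own. Each camera call takes 0.05 s, during which the arm holds its last target.

TASK

The kiln is about to be loaded: pick the one short post out of the set standing on the kiln shelf and put it in the white odds tub, leaving the four full-height posts standing. Then, before you touch the catch, tug gently up on the kiln lid by its handle to feel whether it is caught; if it is, slide the catch open. Raise the lid to about 40 degrees and finish there, still holding it open, with nothing else on the table disturbed.

Things in the scene. Friction and masses are not known exactly. Their poses are not given: they have to be found in the camera images.
- kiln: bench-top glass kiln, fixed: grey steel box 220 mm deep (x) x 300 mm wide (y), rim 115 mm above the table, with a 50 mm thick lid (top at 165 mm). Origin: centre of its underside; x points to its back, the front face is at x = -110 mm. The lid's hinge line runs along y at x = +115 mm, 115 mm above the table. A controller box on its right side reaches y = -211 mm, 100 mm above the table.
- kiln_lid (a joint): angle of the lid in rad: 0 shut, grows as the front edge is raised, stop at 1.2. The lid (0.6 to 0.9 kg) falls shut when let go; 3 to 5 N at the handle carries it. If the catch is holding, the lid comes up only about 0.02 rad (6 mm at the handle) and stops dead; if not, it simply goes on rising.
- lid_handle (a point): middle of the lid's handle: a round dark wooden bar 16 mm thick, 80 mm long, along the kiln's y, 45 mm in front of the lid's face (37 mm free behind it). Brackets join it to the lid 34 mm either side of the middle. Lid shut: 140 mm above the table, 270 mm in front of the hinge line and 25 mm above it; it turns about that line. Axes: the kiln's when shut, turning with the lid.
- catch (a joint): position of the slide catch in m: 0 home, 0.022 fully drawn (knob moved along the kiln's -y, away from the handle). Slides with 2 to 3 N, stays where it is left; found anywhere from 0 to 0.005. Out of sight in the housing a pawl on the lid has dropped in under its bolt, or has not, so the knob's place does not tell whether the lid is caught. At 0.018 or more it is always clear.
- catch_knob (a point): middle of the catch's dark steel knob: 14 mm diameter, 20 mm high, on a stem out of the top of a steel housing on the kiln's front, right of the handle; 26 mm in front of the lid's face, 103 to 125 mm right of the kiln's middle, 132 mm above the table. The housing is 44 (x) x 78 (y) x 34 mm, its top 112 mm above the table. Axes: the kiln's.
- kiln_shelf: kiln shelf, a fixed flat buff slab 150 (x) x 210 (y) x 12 mm lying on the table, with the posts on it about 94 mm or more apart, one near each corner and one in the middle. Origin: centre of its underside.
- odds_tub: white plastic tub for odd pieces, fixed, 150 (x) x 100 (y) x 50 mm, open on top, walls and floor 4 mm. Origin: centre of its underside.
- post_a: one of five square kiln posts of cream firebrick, 28 x 28 mm, 45 to 75 g, standing upright on the kiln shelf, its sides along the shelf's edges (within a few degrees). Four posts are 64 mm high, one is only 44 mm; which one has to be seen (height of the top). Origin: centre of the post's TOP face, z along the post.
- post_b: one of five square kiln posts of cream firebrick, 28 x 28 mm, 45 to 75 g, standing upright on the kiln shelf, its sides along the shelf's edges (within a few degrees). Four posts are 64 mm high, one is only 44 mm; which one has to be seen (height of the top). Origin: centre of the post's TOP face, z along the post.
- post_c: one of five square kiln posts of cream firebrick, 28 x 28 mm, 45 to 75 g, standing upright on the kiln shelf, its sides along the shelf's edges (within a few degrees). Four posts are 64 mm high, one is only 44 mm; which one has to be seen (height of the top). Origin: centre of the post's TOP face, z along the post.
- post_d: one of five square kiln posts of cream firebrick, 28 x 28 mm, 45 to 75 g, standing upright on the kiln shelf, its sides along the shelf's edges (within a few degrees). Four posts are 64 mm high, one is only 44 mm; which one has to be seen (height of the top). Origin: centre of the post's TOP face, z along the post.
- post_e: one of five square kiln posts of cream firebrick, 28 x 28 mm, 45 to 75 g, standing upright on the kiln shelf, its sides along the shelf's edges (within a few degrees). Four posts are 64 mm high, one is only 44 mm; which one has to be seen (height of the top). Origin: centre of the post's TOP face, z along the post.
- wash_brush: flat brush with a wooden handle, 160 mm long, 20 mm high, lying; origin: middle, underside. A bystander: leave it where it is.
- frit_jar: green glass jar, 68 mm diameter, 85 mm high; origin: centre of the underside. A bystander: leave it where it is.
- glass_offcut: flat piece of amber glass 110 x 70 x 6 mm; origin: centre of the underside. A bystander: leave it where it is.
- pliers: glass pliers with black handles, 160 mm long, 18 mm high, lying; origin: near the middle, underside. A bystander: leave it where it is.
- slump_mould: terracotta bowl-shaped mould, 130 mm diameter, 45 mm high; origin: centre of the underside. A bystander: leave it where it is.
Things that resemble listed ones, but are neither listed nor needed, are in the scene too. What is shaped like the odds_tub but purple is not meant.

How it is judged:
By the outcome, as a careful person would: the job done as asked, in the order asked, and still so for the second after the job is handed in, while the arm keeps its last pose, push and grip.
It also fails if it takes over 67 s, if anything falls off the work surface, if the arm or the gripper's body presses on something with over 40 N, if the wrist force passes 120 N, or if a joint passes its speed limit or range.

## Working session

There is one attempt and no reset: what is moved stays moved. The work goes in short steps, Python scripts to look and compute and a tool call to move; the robot and the scene stay as the last step left them, time stands still between calls to the robot, and variables do not carry over. Pictures are saved under pics/ and viewed, and the job is handed in when it is done.

Besides the shell and the picture viewer there is one more tool, called by a JSON object that holds its "fn" and its "kwargs", one argument or row to a line. jog_arm: Moves the arm, as the interface text tells. Its arguments: {"type":"object","properties":{"deltas":{"type":"array","items":{"type":"number"}},"claw":{"type":"number"},"newtons":{"type":"number"}},"required":["deltas"]}

```bash
ls; mkdir -p pics
python3 - <<'E'
from cell import robot
import cv2
s=robot.observe();print(s)
print({k:getattr(robot,k) for k in dir(robot) if k=='grip_depth'})
for n in('top','side'):
    print(n,robot.get_calibration(n))
    cv2.imwrite(f'pics/{n}0.png',robot.camera(n)[:,:,::-1])
E
```

```text
pics
{'clock': 0.0, 'q': array([ 1.21526375e+00,  9.18739204e-02,  1.23192389e+00, -2.14859322e-05,
        1.81982600e+00, -5.67041130e-02]), 'joint_velocities': array([-0.00110666, -0.00079098, -0.00064254, -0.00019109,  0.00026354,
        0.00028398]), 'effort': array([ 7.70436327e-05, -4.58743823e+01, -4.18014443e+01, -4.25272447e-05,
        1.21860954e-02, -2.59267739e-05]), 'tool_pos': array([176.52818206, 573.07269825, 204.32046429]), 'tool_rot': array([ 0.23298856,  1.5584363 , -0.23612799]), 'ft_force': array([ 0.28561544, -0.18634192,  0.69971331]), 'moment': array([0.00846089, 0.04718874, 0.01885434]), 'opening': 0.998454571577491}
{'grip_depth': 18.700000000000003}
top {'fx': 364.47355100846977, 'fy': 364.47355100846977, 'cx': 255.77111456715792, 'cy': 189.09089214308798, 'k1': -0.0839367249415503, 'world_from_camera': array([[-1.99961527e-02,  9.96548709e-01, -8.05656520e-02,
         4.30089193e+02],
       [-9.99560430e-01, -1.81621925e-02,  2.34324855e-02,
         9.45887575e+01],
       [ 2.18883643e-02,  8.09987973e-02,  9.96473830e-01,
         1.42542475e+03],
       [ 0.00000000e+00,  0.00000000e+00,  0.00000000e+00,
         1.00000000e+00]])}
side {'fx': 374.94024395389727, 'fy': 374.94024395389727, 'cx': 257.8043312751378, 'cy': 193.3102945205067, 'k1': -0.030838754234411903, 'world_from_camera': array([[-9.30271403e-01,  2.46028881e-01, -2.72148686e-01,
         2.09479233e+02],
       [-3.66699689e-01, -6.00820578e-01,  7.10313995e-01,
         9.60159353e+02],
       [ 1.12452266e-02,  7.60581635e-01,  6.49144916e-01,
         9.13117477e+02],
       [ 0.00000000e+00,  0.00000000e+00,  0.00000000e+00,
         1.00000000e+00]])}
```

View pics/top0.png

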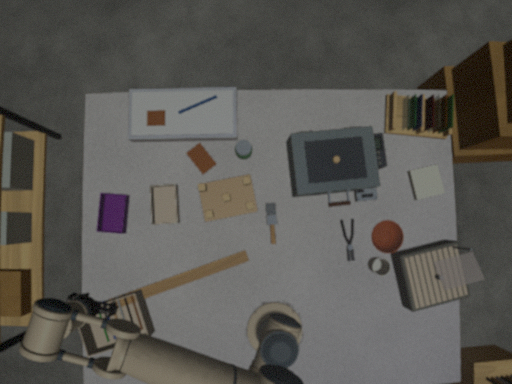

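View pics/side0.png

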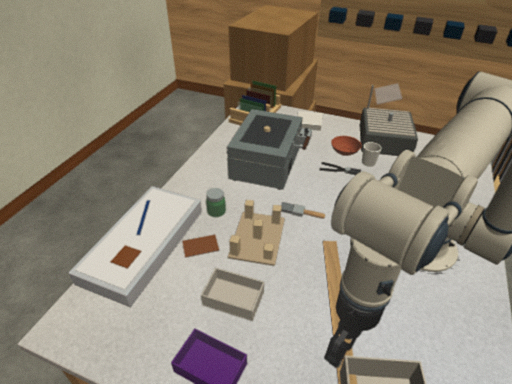

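Run:
```python
import cv2,numpy as np
t=cv2.imread('pics/top0.png');s=cv2.imread('pics/side0.png')
r=lambda im,x0,x1,y0,y1,f:cv2.resize(im[y0:y1,x0:x1],None,fx=f,fy=f,interpolation=cv2.INTER_CUBIC)
cv2.imwrite('pics/c1.png',r(t,90,290,130,260,4))
cv2.imwrite('pics/c2.png',r(s,190,330,180,320,4.2))
cv2.imwrite('pics/c3.png',r(t,280,400,115,215,6))
cv2.imwrite('pics/c4.png',r(t,70,160,280,360,6))
cv2.imwrite('pics/c5.png',r(s,170,450,270,384,2.8))
```

```text
(no output)
```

View pics/c1.png

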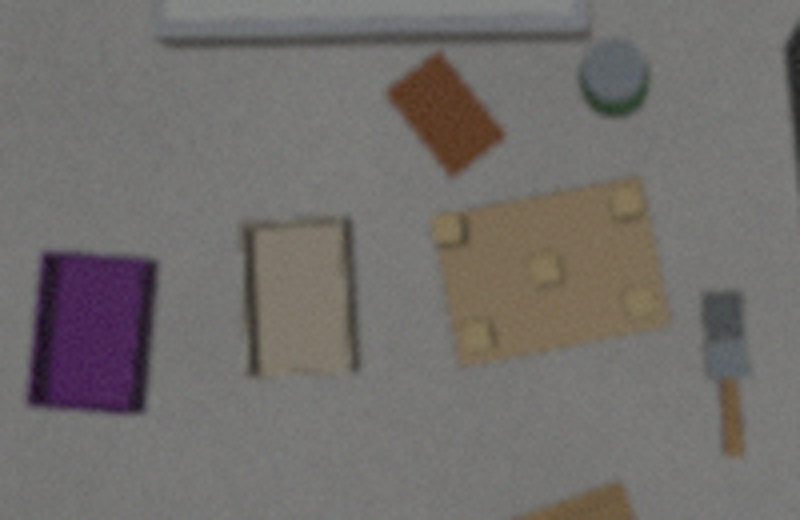

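View pics/c2.png

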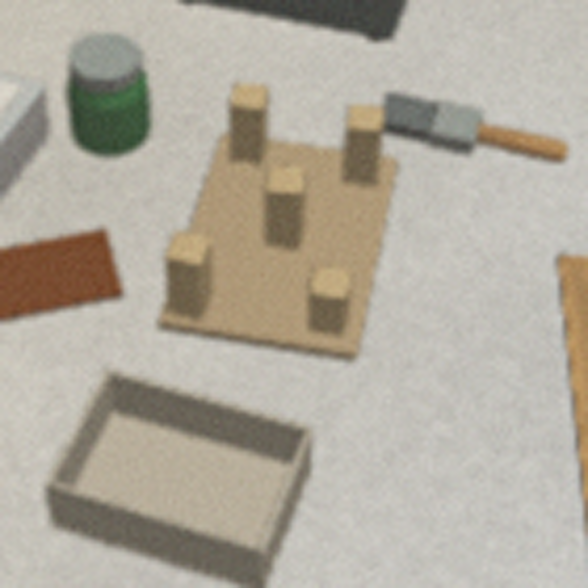

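View pics/c3.png

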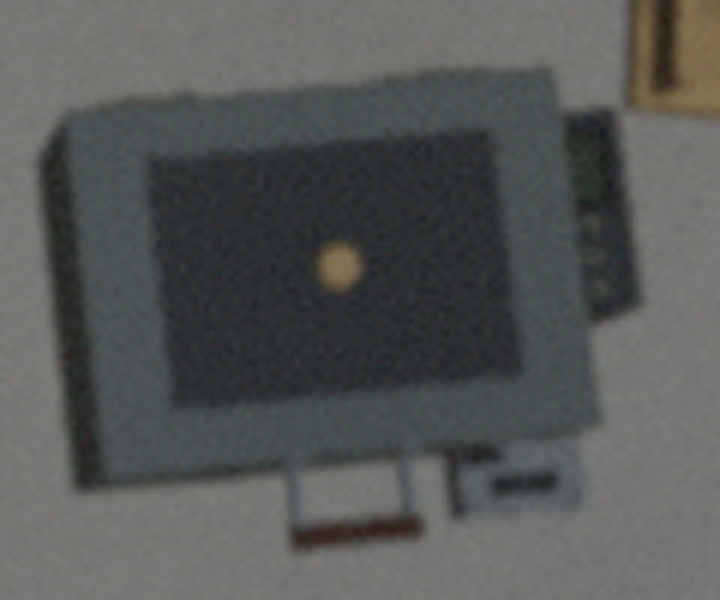

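View pics/c5.png

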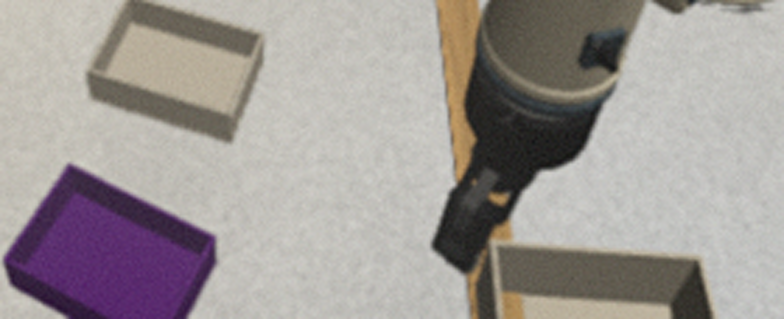

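View pics/c4.png

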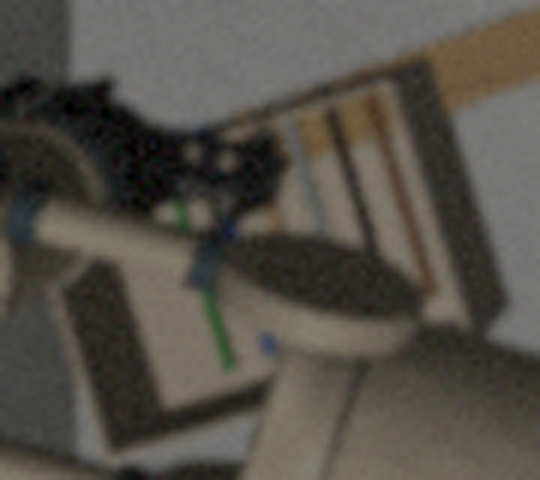

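```bash
cat > h.py <<'E'
import numpy as np, cv2
from cell import robot
from scipy.spatial.transform import Rotation as R
from scipy.optimize import least_squares
C={n:robot.get_calibration(n) for n in('top','side')}
def proj(n,P):
    c=C[n];P=np.atleast_2d(P).astype(float);T=np.linalg.inv(c['world_from_camera'])
    p=P@T[:3,:3].T+T[:3,3];x=p[:,0]/-p[:,2];y=-p[:,1]/-p[:,2]
    f=1+c['k1']*(x*x+y*y)
    return np.c_[c['fx']*x*f+c['cx'],c['fy']*y*f+c['cy']]
def ray(n,uv):
    c=C[n];uv=np.atleast_2d(uv).astype(float)
    K=np.array([[c['fx'],0,c['cx']],[0,c['fy'],c['cy']],[0,0,1]])
    s=cv2.undistortPoints(uv[:,None],K,np.array([c['k1'],0,0,0.]))[:,0]
    d=np.c_[s[:,0],-s[:,1],-np.ones(len(s))]@c['world_from_camera'][:3,:3].T
    return c['world_from_camera'][:3,3],d
def atz(n,uv,z):
    o,d=ray(n,uv);return o+d*((z-o[2])/d[:,2])[:,None]
def tri(ut,us):
    res=[]
    for a,b in zip(np.atleast_2d(ut),np.atleast_2d(us)):
        f=lambda P:np.r_[proj('top',P)[0]-a,proj('side',P)[0]-b]
        r=least_squares(f,[450,100,50.],x_scale=100);res.append(np.r_[r.x,np.abs(r.fun).max()])
    return np.array(res)
def rect(n,uv,pts,x0):  # fit x,y,yaw of known 3d local pts
    def W(v):
        c,s=np.cos(v[2]),np.sin(v[2]);P=np.array(pts,float);return np.c_[v[0]+c*P[:,0]-s*P[:,1],v[1]+s*P[:,0]+c*P[:,1],P[:,2]]
    r=least_squares(lambda v:(proj(n,W(v))-uv).ravel(),x0,x_scale=[100,100,.1])
    return r.x,np.abs(r.fun).max()
def tool():
    s=robot.observe();M=R.from_rotvec(s['tool_rot']).as_matrix();return s['tool_pos'],M,s
E
python3 - <<'E'
from h import *
np.set_printoptions(precision=2,suppress=True)
cv=lambda a,f,x,y:(np.array(a)+.5)/f-.5+[x,y]
t=cv([(449,230),(628,203),(546,270),(642,302),(478,335)],4,90,130)
s=cv([(188,248),(249,97),(285,180),(365,117),(329,283)],4.2,190,180)
print('posts',tri(t,s))
k=cv([(70,118),(550,72),(600,428),(100,480)],6,280,115)
v,e=rect('top',k,[(110,150,165),(110,-150,165),(-110,-150,165),(-110,150,165)],[500,-150,0]);print('kiln',v,e)
h=cv([(293,540),(420,528)],6,280,115);print('handle ends',atz('top',h,140))
kn=cv([(527,483)],6,280,115);print('knob?',atz('top',kn,142))
u=cv([(243,222),(350,217),(357,372),(252,376)],4,90,130)
v2,e=rect('top',u,[(75,50,50),(75,-50,50),(-75,-50,50),(-75,50,50)],[450,250,0]);print('tub',v2,e)
sh=cv([(432,213),(642,178),(668,322),(460,365)],4,90,130)
v3,e=rect('top',sh,[(75,105,12),(75,-105,12),(-75,-105,12),(-75,105,12)],[450,150,0]);print('shelf',v3,e)
p,M,_=tool();print(p,M)
c,sn=np.cos(v[2]),np.sin(v[2]);Rk=np.array([[c,-sn],[sn,c]])
for q in [(-155,0),(-136,-103),(-136,-125)]: print(q,v[:2]+Rk@q)
E
```

```text
posts [[550.35 263.23  71.9    0.05]
 [572.39  96.12  71.73   0.11]
 [511.02 173.32  72.7    0.14]
 [478.94  84.59  72.8    0.33]
 [451.29 239.05  51.09   0.4 ]]
kiln [ 629.8  -216.65    0.08] 1.6989090318318745
handle ends [[ 474.06 -192.81  140.  ]
 [ 479.61 -269.53  140.  ]]
knob? [[ 505.04 -335.09  142.  ]]
tub [492.11 407.11   0.04] 0.7905618851581835
shelf [515.92 172.6    0.17] 0.9975624271204424
[176.52 573.12 204.45] [[-0.    0.29  0.96]
 [-0.    0.96 -0.29]
 [-1.   -0.   -0.  ]]
(-155, 0) [ 475.3  -229.12]
(-136, -103) [ 502.52 -330.26]
(-136, -125) [ 504.29 -352.19]
```

The five posts' tops in the top picture are at about (202,187), (247,180), (226,197), (250,205) and (209,213). Triangulated, four tops are at about 72 mm and one is at 51 mm. The short post is therefore the one at top (209,213), side (268,247), and its visible face in the side crop is also clearly the shortest.

Two boxes could be the tub, besides the purple one:
- Top (165,204): plain, and 150x100 mm fits, so this is the tub.
- Top (110,320): a larger box holding glass stringers, so not the tub.

```bash
cat >> h.py <<'E'
def go(x,y,z,yaw):
    "tool-axis deltas (m) and roll(deg) from measured pose to target; yaw deg of tool y"
    p,M,s=tool();d=M.T@(np.array([x,y,z])-p)/1000
    cy=np.degrees(np.arctan2(M[1,1],M[0,1]));r=(cy-yaw+180)%360-180
    print('from',p.round(1),'yaw %.1f'%cy,'delta',d.round(4),'roll %.1f'%r,'F',s['ft_force'].round(1),'op %.3f'%s['opening'],'t %.2f'%s['clock'])
E
python3 - <<'E'
from h import *
np.set_printoptions(precision=2,suppress=True)
a=atz('top',[(478.5/4-.5+90,335.5/4-.5+130)],56);b=atz('side',[(329.5/4.2-.5+190,283.5/4.2-.5+180)],56);print(a,b)
# shelf-consistent check: full posts at 76
cv=lambda a,f,x,y:(np.array(a)+.5)/f-.5+[x,y]
print(atz('top',cv([(449,230),(628,203),(546,270),(642,302)],4,90,130),76))
print(atz('side',cv([(188,248),(249,97),(285,180),(365,117)],4.2,190,180),76))
go(*((a+b)/2)[0][:2],130,9.7)
E
python3 - <<'E'
import cv2
t=cv2.imread('pics/top0.png');s=cv2.imread('pics/side0.png')
r=lambda im,x0,x1,y0,y1,f:cv2.resize(im[y0:y1,x0:x1],None,fx=f,fy=f,interpolation=cv2.INTER_CUBIC)
import numpy as np
cv2.imwrite('pics/c6.png',np.hstack([r(t,190,270,165,225,5),r(s,228,308,205,265,5)]))
E
```

```text
[[452.74 238.98  56.  ]] [[448.92 242.91  56.  ]]
[[550.16 262.78  76.  ]
 [572.34  96.24  76.  ]
 [511.34 173.28  76.  ]
 [480.04  84.95  76.  ]]
[[548.56 266.61  76.  ]
 [570.2  100.44  76.  ]
 [509.45 176.32  76.  ]
 [476.93  87.7   76.  ]]
from [176.5 573.1 204.4] yaw 72.9 delta [ 0.07 -0.24  0.36] roll 63.2 F [ 1.3  0.4 -0.5] op 1.001 t 0.10
```

View pics/c6.png

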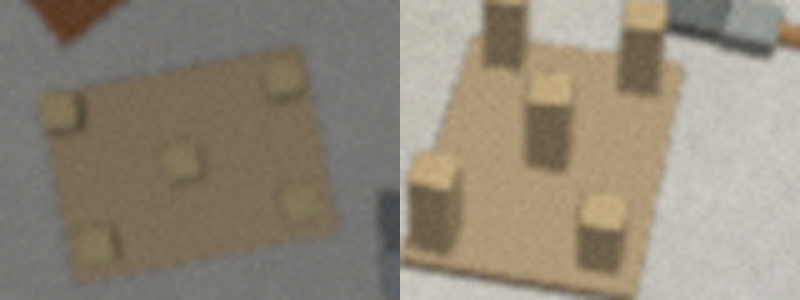

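The left panel is the top view and the right is the side view. The post at lower left (top crop 95,245; side crop 605,232) is the short one. I'm moving above it.

{"fn": "jog_arm", "kwargs": {
  "deltas": [0.0, -0.237, 0.36, 63, 0.0, -0.237, 0.36, 63, 0.0, -0.237, 0.36, 63, 0.03, -0.237, 0.36, 63, 0.07, -0.237, 0.36, 63],
  "claw": 0,
  "newtons": 30
}}

```text
clock: 0.72
tool_pos: [374.4, 333.9, 178.1]
tool_rot: [0.966, 1.346, -0.962]
ft_force: [1.1, 0.8, 0.1]
opening: 0.997
```

```bash
sed -i "s/print('from'/np.set_printoptions(precision=4,suppress=True);print('from'/" h.py; python3 -c "
from h import *
go(451,241,130,9.7)"
```

```text
from [374.4 333.9 178.1] yaw 18.8 delta [0.0481 0.0425 0.1127] roll 9.1 F [1.1 0.8 0.1] op 0.997 t 0.72
```

{"fn": "jog_arm", "kwargs": {
  "deltas": [0.03, 0.042, 0.113, 9, 0.048, 0.042, 0.113, 9, 0.048, 0.042, 0.113, 9, 0.048, 0.042, 0.113, 9]
}}

```text
clock: 1.23
tool_pos: [449.5, 242.4, 129.2]
tool_rot: [1.078, 1.289, -1.079]
ft_force: [-0.1, -0.1, -0.3]
opening: 0.998
```

Run:
```python
from h import *
go(451,241,22,9.7)
r=lambda im,x0,x1,y0,y1,f:cv2.resize(im[y0:y1,x0:x1],None,fx=f,fy=f,interpolation=cv2.INTER_CUBIC)
t=robot.camera('top')[:,:,::-1];s=robot.camera('side')[:,:,::-1]
cv2.imwrite('pics/c7.png',np.hstack([r(t,150,270,150,240,3.3),r(s,198,318,180,270,3.3)]))
```

```text
from [449.5 242.4 129.2] yaw 10.1 delta [0.1072 0.0013 0.0017] roll 0.4 F [-0.1 -0.1 -0.3] op 0.998 t 1.23
```

View pics/c7.png

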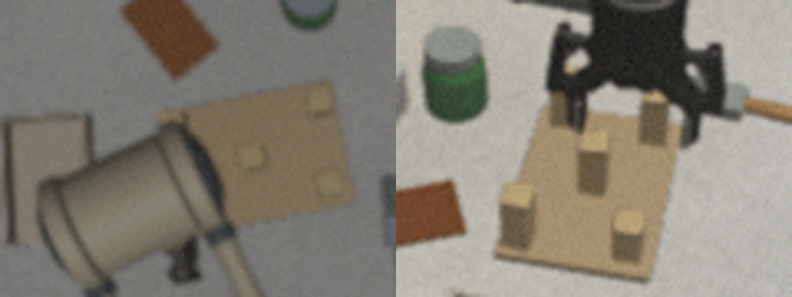

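{"fn": "jog_arm", "kwargs": {
  "deltas": [0.05, 0.001, 0.001, 0, 0.09, 0.001, 0.001, 0, 0.107, 0.001, 0.001, 0, 0.107, 0.001, 0.001, 0]
}}

```text
clock: 1.82
tool_pos: [450.3, 242.3, 22.5]
tool_rot: [1.076, 1.289, -1.077]
ft_force: [-0.1, 0.1, 0.9]
opening: 1.001
```

Run:
```python
from h import *
go(451,241,22,9.7)
r=lambda im,x0,x1,y0,y1,f:cv2.resize(im[y0:y1,x0:x1],None,fx=f,fy=f,interpolation=cv2.INTER_CUBIC)
s=robot.camera('side')[:,:,::-1]
cv2.imwrite('pics/c8.png',r(s,198,318,180,270,6))
```

```text
from [450.3 242.3  22.5] yaw 10.3 delta [0.0005 0.0005 0.0014] roll 0.6 F [-0.1  0.1  0.9] op 1.001 t 1.82
```

View pics/c8.png

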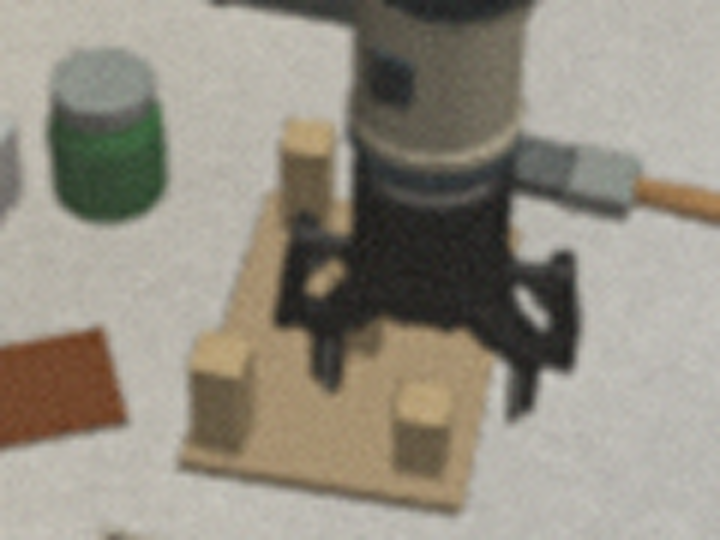

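Run:
```python
from h import *
y=np.array([np.cos(.18),np.sin(.18),0])
P=[np.array([450.3,242.3,35.5])+k*y for k in(50,0,-50)]
print((proj('side',P)-[198,180])*6+2.5)
print((proj('side',[(451,241,56),(451,241,12),(550,264,76)])-[198,180])*6+2.5)
```

```text
[[322.88086718 414.49598476]
 [418.9230916  429.71007046]
 [516.11888153 445.06709423]]
[[419.66106085 400.65785188]
 [417.25546238 457.51622869]
 [220.30880051 350.14424157]]
```

Run:
```python
from h import *
y=np.array([np.cos(.18),np.sin(.18),0])
for z in (129,142,155):
  P=[np.array([449.5,242.4,z])+k*y for k in(50,-50)]
  print((proj('side',P)-[198,180])*3.3+1.1+[396,0])
y=np.array([np.cos(1.272),np.sin(1.272),0])
for z in (204,217,230):
  print(proj('side',[np.array([176.5,573,z])+k*y for k in(50,0,-50)]))
s=cv2.imread('pics/side0.png')
cv2.imwrite('pics/c9.png',cv2.resize(s[290:384,290:400],None,fx=6,fy=6))
```

```text
[[574.11238625 157.6634795 ]
 [686.46968408 174.5465944 ]]
[[574.11993585 147.25008009]
 [687.36999006 164.1334817 ]]
[[574.12769588 136.67170999]
 [688.28429347 153.55307269]]
[[329.04923154 374.77300797]
 [342.18283551 354.63199525]
 [354.27995642 336.01253073]]
[[330.01813883 371.69546582]
 [343.2667674  351.43261618]
 [355.45691989 332.72041801]]
[[331.01118629 368.53918345]
 [344.37644172 348.15501808]
 [356.660566   329.35129422]]
```

View pics/c9.png

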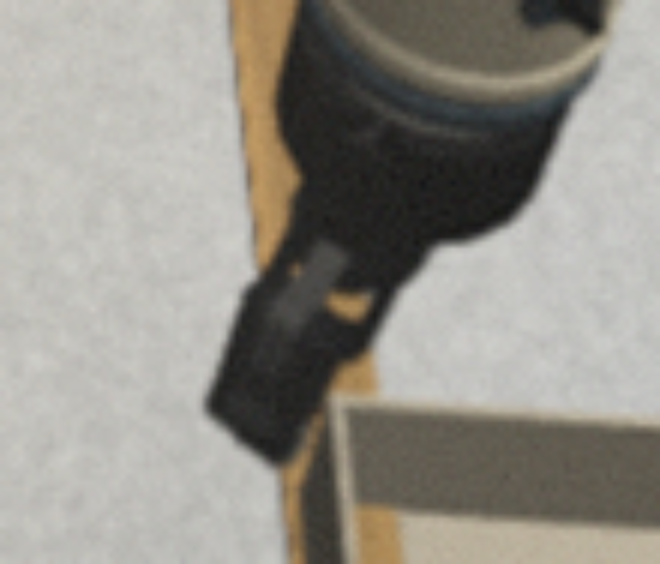

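The fingertips appear a little higher than nominal because they are open. I'll lower 5 mm and close.

{"fn": "jog_arm", "kwargs": {
  "deltas": [0.005, 0, 0.001, 0, 0.005, 0, 0.001, 0, 0.005, 0, 0.001, 0]
}}

```text
clock: 2.25
tool_pos: [451.5, 240.7, 18.2]
tool_rot: [1.078, 1.287, -1.077]
ft_force: [0.0, 0.8, 0.1]
opening: 0.997
```

{"fn": "jog_arm", "kwargs": {
  "deltas": [0, 0, 0, 0, 0, 0, 0, 0, 0, 0, 0, 0, 0, 0, 0, 0, 0, 0, 0, 0],
  "claw": 1,
  "newtons": 30
}}

```text
clock: 2.88
tool_pos: [451.2, 240.6, 17.6]
tool_rot: [1.078, 1.288, -1.077]
ft_force: [0.1, 0.7, 1.4]
opening: 0.318
```

Run:
```python
from h import *
go(451,241,22,9.7)
r=lambda im,x0,x1,y0,y1,f:cv2.resize(im[y0:y1,x0:x1],None,fx=f,fy=f,interpolation=cv2.INTER_CUBIC)
s=robot.camera('side')[:,:,::-1]
cv2.imwrite('pics/c10.png',r(s,198,318,180,270,6))
```

```text
from [451.2 240.6  17.6] yaw 10.2 delta [-0.0044 -0.0002 -0.0004] roll 0.5 F [0.1 0.7 1.4] op 0.318 t 2.88
```

View pics/c10.png

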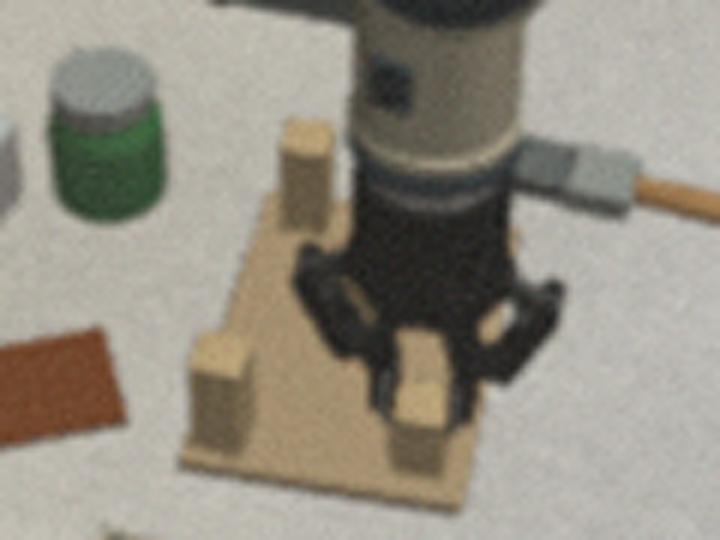

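{"fn": "jog_arm", "kwargs": {
  "deltas": [-0.01, 0, 0, 0, -0.04, 0, 0, 0, -0.09, 0, 0, 0, -0.11, 0, 0, 0, -0.11, 0, 0, 0]
}}

```text
clock: 3.55
tool_pos: [452.0, 241.0, 129.3]
tool_rot: [1.08, 1.286, -1.075]
ft_force: [-0.5, 0.3, -0.5]
opening: 0.317
```

Run:
```python
from h import *
go(492,407,126,2.3)
r=lambda im,x0,x1,y0,y1,f:cv2.resize(im[y0:y1,x0:x1],None,fx=f,fy=f,interpolation=cv2.INTER_CUBIC)
s=robot.camera('side')[:,:,::-1]
cv2.imwrite('pics/c11.png',r(s,198,318,180,270,6))
```

```text
from [452.  241.  129.3] yaw 10.2 delta [ 0.0037  0.0686 -0.1563] roll 7.9 F [-0.5  0.3 -0.5] op 0.317 t 3.55
```

View pics/c11.png

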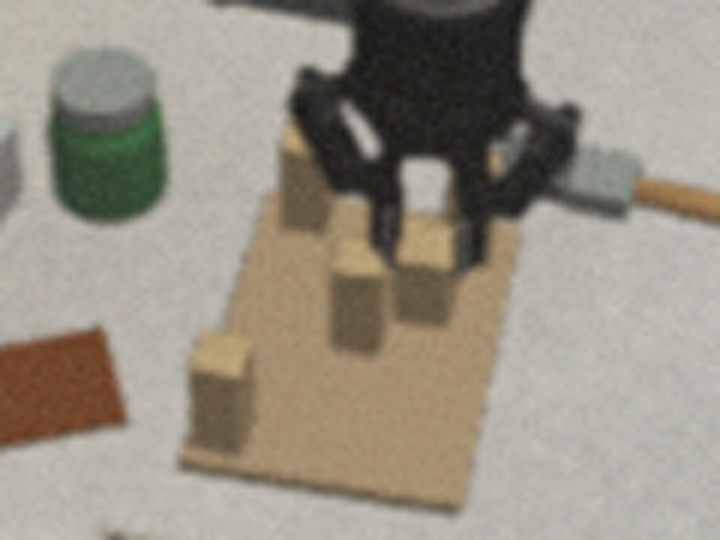

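{"fn": "jog_arm", "kwargs": {
  "deltas": [0.0, 0.069, -0.156, 8, 0.0, 0.069, -0.156, 8, 0.0, 0.069, -0.156, 8, 0.0, 0.069, -0.156, 8, 0.0, 0.069, -0.156, 8]
}}

```text
clock: 4.22
tool_pos: [490.7, 405.5, 125.0]
tool_rot: [1.178, 1.227, -1.185]
ft_force: [0.0, -0.1, -0.2]
opening: 0.318
```

Run:
```python
from h import *
go(492,407,13,2.3)
r=lambda im,x0,x1,y0,y1,f:cv2.resize(im[y0:y1,x0:x1],None,fx=f,fy=f,interpolation=cv2.INTER_CUBIC)
s=robot.camera('side')[:,:,::-1]
cv2.imwrite('pics/c12.png',r(s,170,290,240,330,6))
```

```text
from [490.7 405.5 125. ] yaw 2.2 delta [ 0.112   0.0017 -0.0018] roll -0.1 F [ 0.  -0.1 -0.2] op 0.318 t 4.22
```

View pics/c12.png

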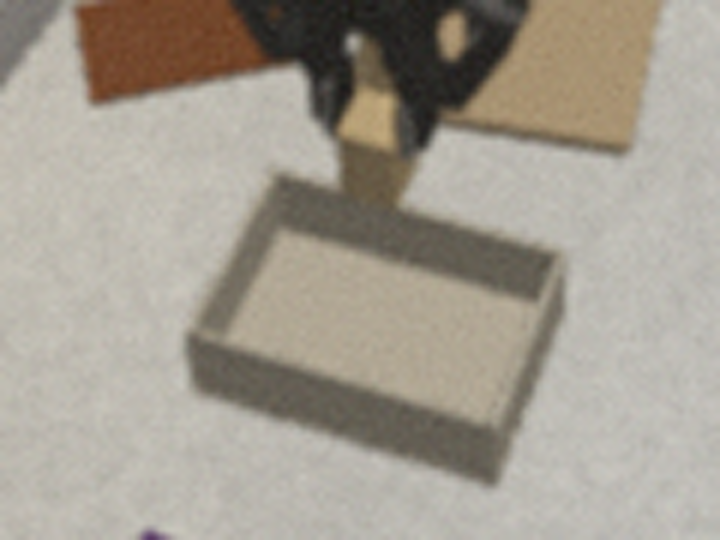

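{"fn": "jog_arm", "kwargs": {
  "deltas": [0.05, 0.002, -0.002, 0, 0.09, 0.002, -0.002, 0, 0.105, 0.002, -0.002, 0, 0.111, 0.002, -0.002, 0, 0.111, 0.002, -0.002, 0]
}}

```text
clock: 4.9
tool_pos: [494.2, 408.6, 18.2]
tool_rot: [1.183, 1.226, -1.18]
ft_force: [-0.3, -1.1, -0.3]
opening: 0.32
```

Run:
```python
from h import *
go(492,407,13,2.3)
r=lambda im,x0,x1,y0,y1,f:cv2.resize(im[y0:y1,x0:x1],None,fx=f,fy=f,interpolation=cv2.INTER_CUBIC)
s=robot.camera('side')[:,:,::-1]
cv2.imwrite('pics/c13.png',r(s,170,290,240,330,6))
```

```text
from [494.2 408.6  18.2] yaw 2.1 delta [ 0.0052 -0.0023  0.0015] roll -0.2 F [-0.3 -1.1 -0.3] op 0.320 t 4.90
```

View pics/c13.png

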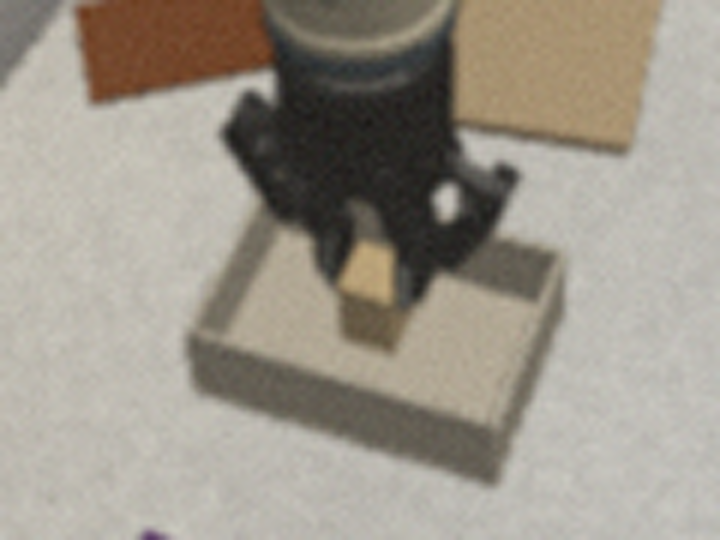

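{"fn": "jog_arm", "kwargs": {
  "deltas": [0.003, 0, 0, 0, 0.005, 0, 0, 0, 0.006, 0, 0, 0, 0.006, 0, 0, 0]
}}

```text
clock: 5.45
tool_pos: [493.4, 408.4, 10.4]
tool_rot: [1.181, 1.227, -1.181]
ft_force: [0.0, 0.1, -0.4]
opening: 0.319
```

{"fn": "jog_arm", "kwargs": {
  "deltas": [0, 0, 0, 0, 0, 0, 0, 0, 0, 0, 0, 0, 0, 0, 0, 0],
  "claw": 0.3
}}

```text
clock: 5.95
tool_pos: [493.5, 408.4, 10.6]
tool_rot: [1.181, 1.227, -1.181]
ft_force: [-0.5, -0.1, 0.4]
opening: 0.698
```

{"fn": "jog_arm", "kwargs": {
  "deltas": [-0.02, 0, 0, 0, -0.06, 0, 0, 0, -0.12, 0, 0, 0, -0.18, 0, 0, 0, -0.21, 0, 0, 0]
}}

```text
clock: 6.58
tool_pos: [494.1, 408.9, 227.7]
tool_rot: [1.188, 1.225, -1.174]
ft_force: [0.8, 0.0, -0.5]
opening: 0.703
```

Run:
```python
from h import *
go(475.3,-229.1,215,4.6)
r=lambda im,x0,x1,y0,y1,f:cv2.resize(im[y0:y1,x0:x1],None,fx=f,fy=f,interpolation=cv2.INTER_CUBIC)
s=robot.camera('side')[:,:,::-1]
cv2.imwrite('pics/c14.png',r(s,170,330,180,330,4))
```

```text
from [494.1 408.9 227.7] yaw 2.2 delta [ 0.0094 -0.043   0.6369] roll -2.4 F [ 0.8  0.  -0.5] op 0.703 t 6.58
```

View pics/c14.png

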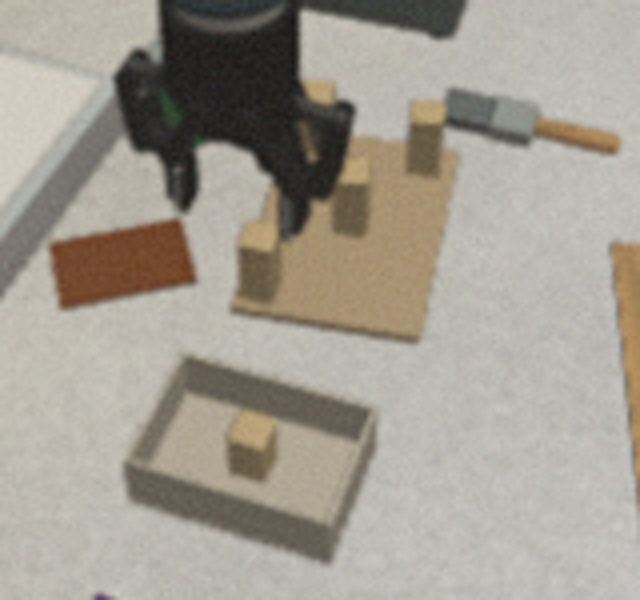

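Run:
```python
from h import *
y=np.array([np.cos(.178),np.sin(.178),0])
for z in(17,27,37,47):
  print(z,((proj('side',[np.array([451.2,240.6,z])+k*y for k in(20,0,-20)])-[198,180])*6+2.5).round(0).tolist())
z=np.array([np.cos(.178-np.pi/2),np.sin(.178-np.pi/2),0])
for zz in (37,):
  print(((proj('side',[np.array([451.2,240.6,zz])+k*z for k in(-11,0,11)])-[198,180])*6+2.5).round(0).tolist())
```

```text
17 [[379.0, 444.0], [417.0, 451.0], [456.0, 457.0]]
27 [[380.0, 432.0], [418.0, 438.0], [456.0, 444.0]]
37 [[380.0, 419.0], [419.0, 425.0], [457.0, 431.0]]
47 [[380.0, 406.0], [419.0, 412.0], [458.0, 418.0]]
[[415.0, 441.0], [419.0, 425.0], [422.0, 409.0]]
```

{"fn": "jog_arm", "kwargs": {
  "deltas": [0, -0.043, 0.637, -2.4, 0, -0.043, 0.637, -2.4, 0, -0.043, 0.637, -2.4, 0, -0.043, 0.637, -2.4, 0, -0.043, 0.637, -2.4],
  "claw": 0.6
}}

```text
clock: 7.25
tool_pos: [483.7, 94.2, 221.7]
tool_rot: [1.151, 1.245, -1.149]
ft_force: [1.3, -0.0, 0.6]
opening: 0.402
```

Run:
```python
from h import *
go(475.3,-229.1,215,4.6)
```

```text
from [483.7  94.2 221.7] yaw 4.6 delta [ 0.0067 -0.0343  0.3216] roll -0.0 F [ 1.3 -0.   0.6] op 0.402 t 7.25
```

Run:
```python
from h import *
print(atz('side',[(252/4-.4+170,425/4-.4+180)],48))
t=robot.camera('top')[:,:,::-1];cv2.imwrite('pics/t2.png',cv2.resize(t[130:255,90:290],None,fx=4,fy=4,interpolation=cv2.INTER_CUBIC))
```

```text
[[492.3077424  405.76127576  48.        ]]
```

View pics/t2.png

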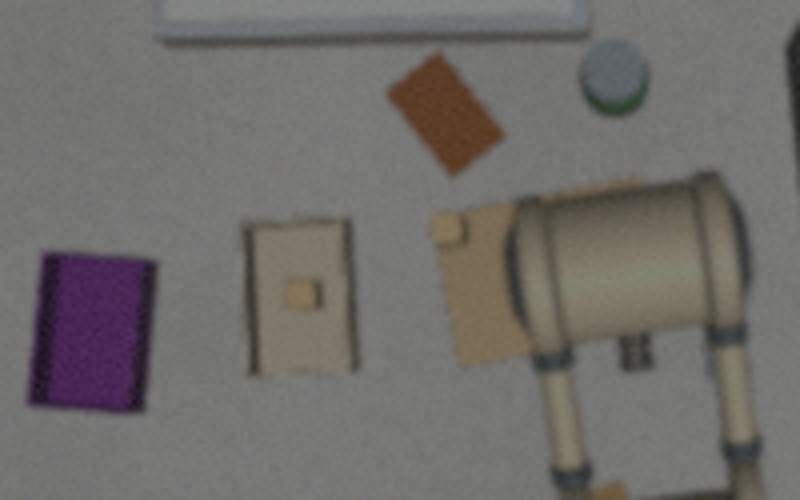

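Run:
```python
import cv2
s=cv2.imread('pics/side0.png')
cv2.imwrite('pics/c15.png',cv2.resize(s[100:200,215:335],None,fx=6,fy=6,interpolation=cv2.INTER_CUBIC))
from h import *
c,sn=np.cos(.08),np.sin(.08);Rk=np.array([[c,-sn],[sn,c]])
K=lambda x,y,z:np.r_[np.array([629.8,-216.65])+Rk@[x,y],z]
pts={'handle+':K(-155,40,140),'handle-':K(-155,-40,140),'FL':K(-110,150,165),'BL':K(110,150,165),'FR':K(-110,-150,165),'BR':K(110,-150,165),'knob':K(-136,-103,142)}
for k,p in pts.items(): print(k,p.round(1),'side',((proj('side',p)[0]-[215,100]+.4)*6).round(0),'top',((proj('top',p)[0]-[280,115]+.4)*6).round(0))
```

```text
handle+ [ 472.1 -189.2  140. ] side [532. 292.] top [287. 543.]
handle- [ 478.5 -268.9  140. ] side [557. 226.] top [419. 530.]
FL [508.2 -75.9 165. ] side [421. 343.] top [101. 484.]
BL [727.5 -58.3 165. ] side [ 65. 279.] top [ 60. 112.]
FR [ 532.1 -375.   165. ] side [526. 101.] top [604. 433.]
BR [ 751.4 -357.4  165. ] side [217.  53.] top [556.  68.]
knob [ 502.5 -330.2  142. ] side [547. 171.] top [519. 487.]
```

View pics/c15.png

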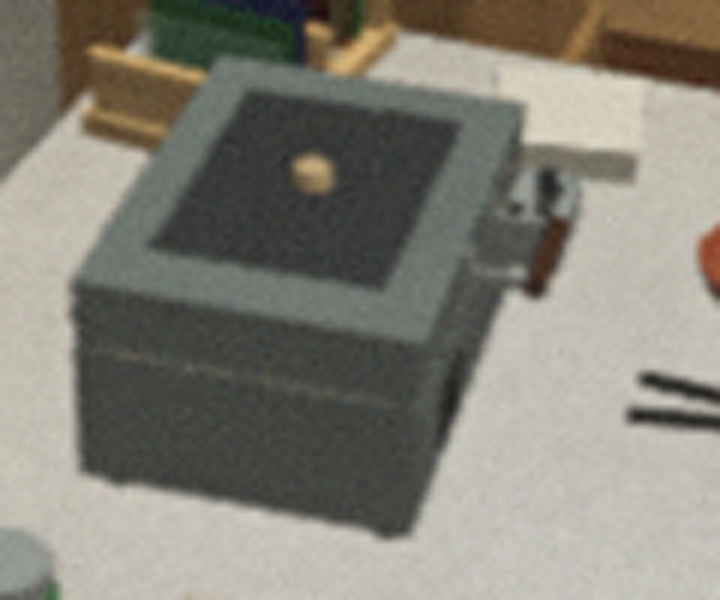

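{"fn": "jog_arm", "kwargs": {
  "deltas": [0, -0.034, 0.321, 0, 0, -0.034, 0.321, 0, 0, -0.034, 0.321, 0, 0, -0.034, 0.321, 0, 0, -0.034, 0.321, 0]
}}

```text
clock: 7.92
tool_pos: [475.9, -218.1, 221.8]
tool_rot: [1.151, 1.244, -1.149]
ft_force: [1.2, -0.1, -0.2]
opening: 0.398
```

Run:
```python
from h import *
go(475,-229,116,4.6)
```

```text
from [ 475.9 -218.1  221.8] yaw 4.6 delta [ 0.1058 -0.0019  0.0107] roll -0.0 F [ 1.2 -0.1 -0.2] op 0.398 t 7.92
```

{"fn": "jog_arm", "kwargs": {
  "deltas": [0.03, 0, 0, 0, 0.05, 0, 0, 0, 0.05, 0, 0, 0]
}}

```text
clock: 8.3
tool_pos: [475.5, -215.2, 168.9]
tool_rot: [1.15, 1.25, -1.151]
ft_force: [-1.1, -0.2, -0.0]
opening: 0.397
```

Run:
```python
from h import *
go(475,-229,116,4.6)
for n,(x0,x1,y0,y1) in {'side':(255,355,80,155),'top':(290,410,130,220)}.items():
  s=robot.camera(n)[:,:,::-1]
  cv2.imwrite(f'pics/c16{n}.png',cv2.resize(s[y0:y1,x0:x1],None,fx=6,fy=6,interpolation=cv2.INTER_CUBIC))
```

```text
from [ 475.5 -215.2  168.9] yaw 4.6 delta [ 0.0529 -0.0014  0.0138] roll 0.0 F [-1.1 -0.2 -0. ] op 0.397 t 8.30
```

View pics/c16side.png

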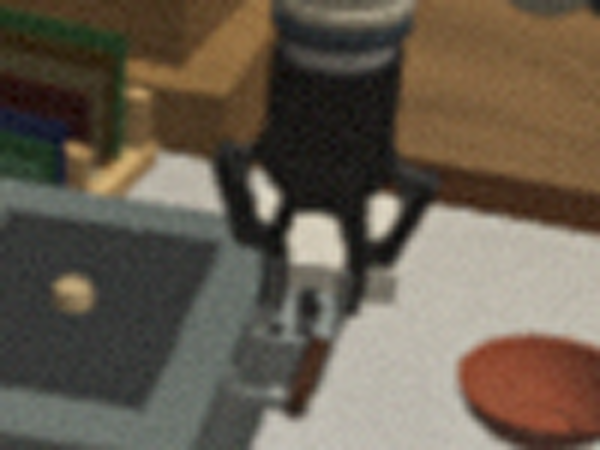

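View pics/c16top.png

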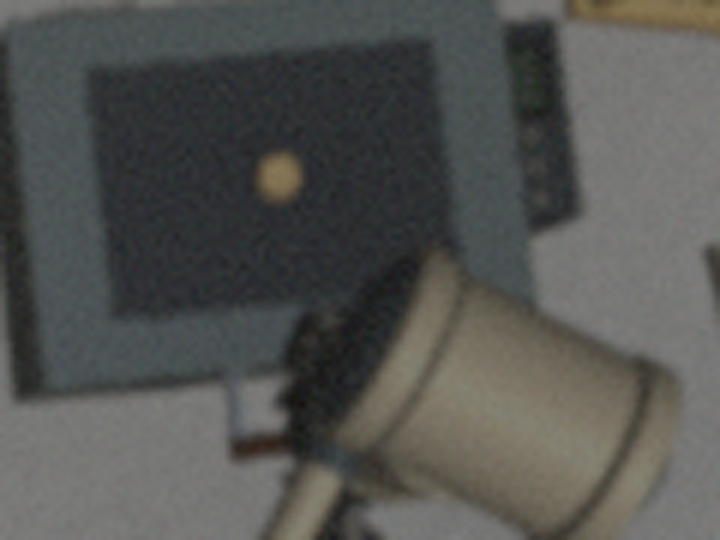

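{"fn": "jog_arm", "kwargs": {
  "deltas": [0.0, -0.001, 0.014, 0, 0.02, -0.001, 0.014, 0, 0.04, -0.001, 0.014, 0, 0.058, -0.001, 0.014, 0, 0.058, -0.001, 0.014, 0]
}}

```text
clock: 9.02
tool_pos: [475.0, -229.5, 109.5]
tool_rot: [1.15, 1.251, -1.152]
ft_force: [-0.1, 1.0, 0.0]
opening: 0.403
```

Run:
```python
from h import *
go(475,-229,110,4.6)
for n,(x0,x1,y0,y1) in {'side':(255,355,80,155)}.items():
  s=robot.camera(n)[:,:,::-1]
  cv2.imwrite(f'pics/c17{n}.png',cv2.resize(s[y0:y1,x0:x1],None,fx=6,fy=6,interpolation=cv2.INTER_CUBIC))
```

```text
from [ 475.  -229.5  109.5] yaw 4.6 delta [-0.0005  0.0001 -0.0005] roll -0.0 F [-0.1  1.   0. ] op 0.403 t 9.03
```

View pics/c17side.png

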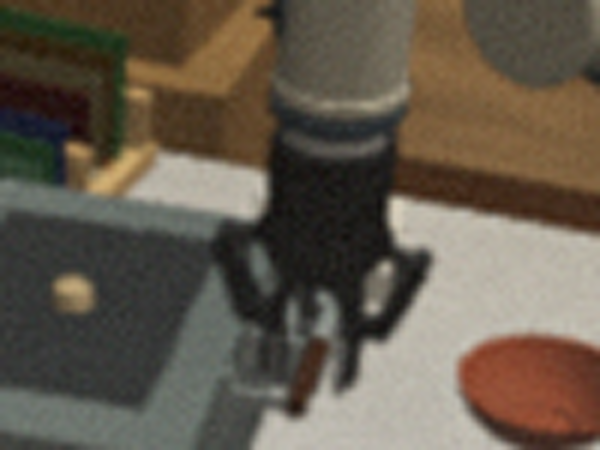

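{"fn": "jog_arm", "kwargs": {
  "deltas": [0, 0, 0, 0, 0, 0, 0, 0, 0, 0, 0, 0, 0, 0, 0, 0],
  "claw": 1,
  "newtons": 20
}}

```text
clock: 9.57
tool_pos: [476.8, -230.5, 113.5]
tool_rot: [1.15, 1.244, -1.149]
ft_force: [1.9, -0.3, 2.6]
opening: 0.174
```

Run:
```python
from h import *
go(475,-229,110,4.6)
for n,(x0,x1,y0,y1) in {'side':(255,355,80,155)}.items():
  s=robot.camera(n)[:,:,::-1]
  cv2.imwrite(f'pics/c18{n}.png',cv2.resize(s[y0:y1,x0:x1],None,fx=6,fy=6,interpolation=cv2.INTER_CUBIC))
```

```text
from [ 476.8 -230.5  113.5] yaw 4.6 delta [ 0.0035 -0.0017 -0.0017] roll -0.0 F [ 1.9 -0.3  2.6] op 0.174 t 9.57
```

View pics/c18side.png

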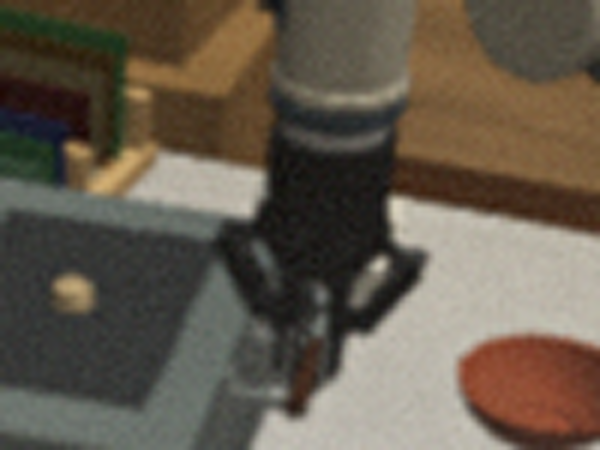

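{"fn": "jog_arm", "kwargs": {
  "deltas": [0, 0, 0, 0, 0, 0, 0, 0]
}}

```text
clock: 9.88
tool_pos: [476.8, -230.5, 113.4]
tool_rot: [1.15, 1.244, -1.149]
ft_force: [2.5, 1.6, 5.6]
opening: 0.178
```

{"fn": "jog_arm", "kwargs": {
  "deltas": [-0.004, 0, 0, 0, -0.004, 0, 0, 0, -0.004, 0, 0, 0]
}}

```text
clock: 10.25
tool_pos: [476.8, -230.4, 115.0]
tool_rot: [1.151, 1.246, -1.15]
ft_force: [7.1, -0.8, -4.5]
opening: 0.174
```

{"fn": "jog_arm", "kwargs": {
  "deltas": [-0.003, 0, 0, 0, -0.003, 0, 0, 0, -0.003, 0, 0, 0]
}}

```text
clock: 10.62
tool_pos: [477.1, -230.4, 118.0]
tool_rot: [1.151, 1.245, -1.149]
ft_force: [7.5, -1.7, -4.7]
opening: 0.171
```

{"fn": "jog_arm", "kwargs": {
  "deltas": [-0.003, 0, 0, 0, -0.003, 0, 0, 0, -0.003, 0, 0, 0]
}}

```text
clock: 11.0
tool_pos: [477.3, -230.4, 120.2]
tool_rot: [1.151, 1.246, -1.149]
ft_force: [10.5, -2.2, -9.1]
opening: 0.173
```

{"fn": "jog_arm", "kwargs": {
  "deltas": [-0.003, 0, 0, 0, -0.003, 0, 0, 0, -0.003, 0, 0, 0]
}}

```text
clock: 11.38
tool_pos: [477.3, -230.2, 121.0]
tool_rot: [1.151, 1.248, -1.149]
ft_force: [14.7, -3.4, -17.8]
opening: 0.17
```

The lid rose about 6 mm and then the force climbed to 18 N with almost no further motion, so it is caught. I'll ease down and release the handle.

{"fn": "jog_arm", "kwargs": {
  "deltas": [0.005, 0, 0, 0, 0.009, 0, 0, 0, 0.009, 0, 0, 0]
}}

```text
clock: 11.75
tool_pos: [476.8, -230.3, 114.6]
tool_rot: [1.151, 1.246, -1.15]
ft_force: [7.1, -1.6, -4.5]
opening: 0.175
```

{"fn": "jog_arm", "kwargs": {
  "deltas": [0, 0, 0, 0, 0, 0, 0, 0, 0, 0, 0, 0],
  "claw": 0.62
}}

```text
clock: 12.12
tool_pos: [475.9, -230.4, 116.4]
tool_rot: [1.15, 1.246, -1.151]
ft_force: [0.7, -0.1, 0.7]
opening: 0.389
```

{"fn": "jog_arm", "kwargs": {
  "deltas": [-0.05, 0, 0, 0, -0.1, 0, 0, 0, -0.13, 0, 0, 0, -0.13, -0.05, 0, 0, -0.13, -0.1, 0, 0]
}}

```text
clock: 12.75
tool_pos: [375.6, -238.4, 246.8]
tool_rot: [1.149, 1.246, -1.15]
ft_force: [-1.0, -1.2, -0.1]
opening: 0.38
```

Run:
```python
from h import *
go(505,-333,180,-85.4)
for n,(x0,x1,y0,y1) in {'side':(285,335,110,160),'top':(325,385,170,220)}.items():
  s=robot.camera(n)[:,:,::-1]
  cv2.imwrite(f'pics/c19{n}.png',cv2.resize(s[y0:y1,x0:x1],None,fx=10,fy=10,interpolation=cv2.INTER_CUBIC))
```

```text
from [ 375.6 -238.4  246.8] yaw 4.6 delta [0.0667 0.1214 0.1047] roll 90.0 F [-1.  -1.2 -0.1] op 0.380 t 12.75
```

View pics/c19side.png

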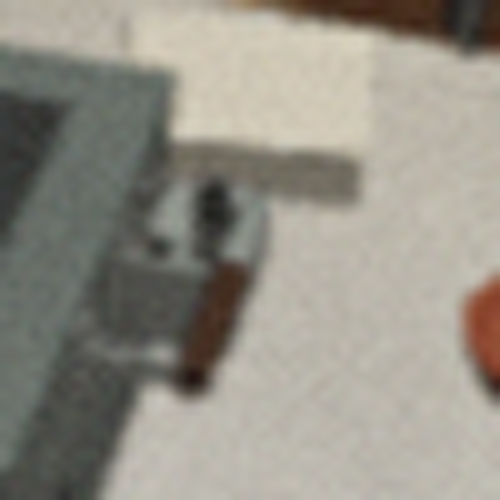

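View pics/c19top.png

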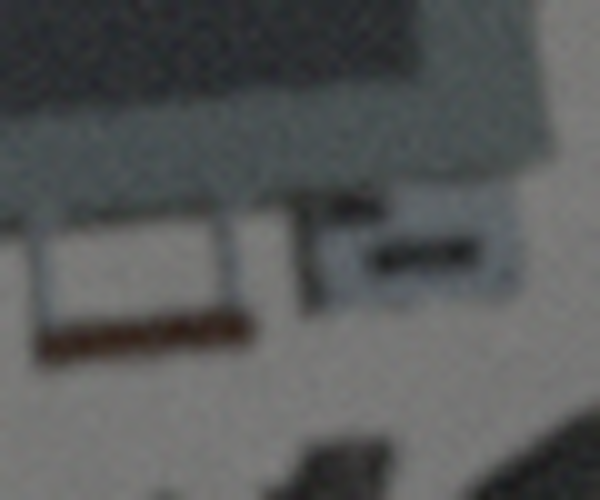

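Run:
```python
from h import *
print('side z142',atz('side',[(213/10-.45+285,188/10-.45+110)],142))
for u in(385,400,423): print('top',u,atz('top',[(u/10-.45+325,257/10-.45+170)],142))
print('handle ends side', atz('side',[(233/10-.45+285,265/10-.45+110),(193/10-.45+285,385/10-.45+110)],140))
print('handle ends top', atz('top',[(40/10-.45+325,345/10-.45+170),(252/10-.45+325,325/10-.45+170)],140))
print('housing top', atz('top',[(325/10-.45+325,305/10-.45+170),(520/10-.45+325,290/10-.45+170)],112))
```

```text
side z142 [[ 501.72179831 -328.10656733  142.        ]]
top 385 [[ 504.74937601 -319.07468911  142.        ]]
top 400 [[ 504.64262261 -324.56158253  142.        ]]
top 423 [[ 504.47862709 -332.98377006  142.        ]]
handle ends side [[ 479.30434657 -278.36005838  140.        ]
 [ 470.29585768 -191.42692103  140.        ]]
handle ends top [[ 475.94848327 -193.35611715  140.        ]
 [ 481.49854971 -270.21330343  140.        ]]
housing top [[ 489.36646734 -305.597038    112.        ]
 [ 493.37868458 -378.89616527  112.        ]]
```

{"fn": "jog_arm", "kwargs": {
  "deltas": [0.0, 0.0, 0.0, 10, 0, 0.03, 0.03, 20, 0, 0.06, 0.06, 30, 0, 0.09, 0.09, 40, 0, 0.12, 0.105, 50],
  "claw": 0.4
}}

```text
clock: 13.48
tool_pos: [505.8, -334.7, 245.7]
tool_rot: [1.769, 0.719, -1.77]
ft_force: [-0.3, 0.2, 0.8]
opening: 0.599
```

Run:
```python
from h import *
go(504,-331,190,-85.4)
```

```text
from [ 505.8 -334.7  245.7] yaw -45.8 delta [ 0.0557 -0.0038 -0.0013] roll 39.6 F [-0.3  0.2  0.8] op 0.599 t 13.47
```

{"fn": "jog_arm", "kwargs": {
  "deltas": [0.0, -0.004, -0.001, 10, 0, -0.004, -0.001, 20, 0.01, -0.004, -0.001, 30, 0.04, -0.004, -0.001, 39.6, 0.06, -0.004, -0.001, 39.6]
}}

```text
clock: 14.1
tool_pos: [502.7, -329.6, 184.8]
tool_rot: [2.177, 0.094, -2.18]
ft_force: [-0.7, -0.8, 0.2]
opening: 0.598
```

{"fn": "jog_arm", "kwargs": {
  "deltas": [0.0, 0, 0, 0, 0, 0, 0, 0]
}}

```text
clock: 14.35
tool_pos: [502.9, -330.0, 187.5]
tool_rot: [2.178, 0.094, -2.176]
ft_force: [-0.1, -0.7, 1.2]
opening: 0.599
```

Run:
```python
from h import *
go(504,-331,116,-85.4)
for n,(x0,x1,y0,y1) in {'side':(265,345,90,150)}.items():
  s=robot.camera(n)[:,:,::-1]
  cv2.imwrite(f'pics/c20{n}.png',cv2.resize(s[y0:y1,x0:x1],None,fx=8,fy=8,interpolation=cv2.INTER_CUBIC))
```

```text
from [ 502.9 -330.   187.5] yaw -85.0 delta [ 0.0715  0.001  -0.0009] roll 0.4 F [-0.1 -0.7  1.2] op 0.599 t 14.35
```

View pics/c20side.png

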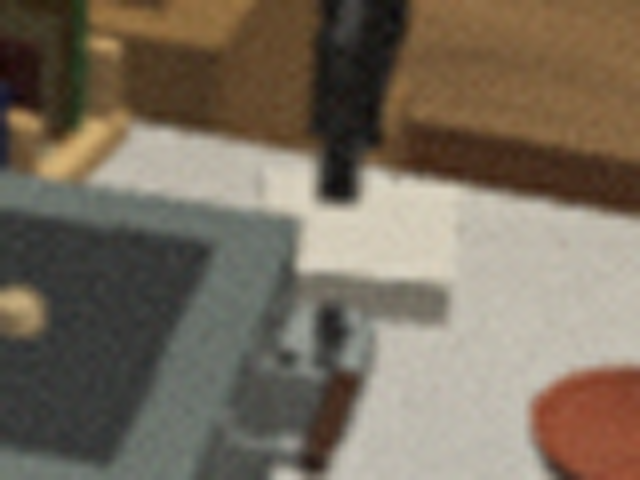

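{"fn": "jog_arm", "kwargs": {
  "deltas": [0.03, 0.001, 0, 0, 0.05, 0.001, 0, 0, 0.062, 0.001, 0, 0, 0.066, 0.001, 0, 0, 0.07, 0.001, 0, 0]
}}

```text
clock: 15.02
tool_pos: [502.9, -331.1, 117.3]
tool_rot: [2.178, 0.094, -2.176]
ft_force: [0.5, 0.0, -0.2]
opening: 0.603
```

{"fn": "jog_arm", "kwargs": {
  "deltas": [0.0, 0, 0, 0, 0, 0, 0, 0]
}}

```text
clock: 15.28
tool_pos: [502.8, -331.1, 117.2]
tool_rot: [2.178, 0.094, -2.176]
ft_force: [0.7, 0.1, 0.9]
opening: 0.598
```

Run:
```python
from h import *
go(504,-331,116,-85.4)
for n,(x0,x1,y0,y1) in {'side':(265,345,90,150)}.items():
  s=robot.camera(n)[:,:,::-1]
  cv2.imwrite(f'pics/c21{n}.png',cv2.resize(s[y0:y1,x0:x1],None,fx=8,fy=8,interpolation=cv2.INTER_CUBIC))
```

```text
from [ 502.8 -331.1  117.2] yaw -85.0 delta [ 0.0012  0.     -0.0012] roll 0.4 F [0.7 0.1 0.9] op 0.598 t 15.28
```

View pics/c21side.png

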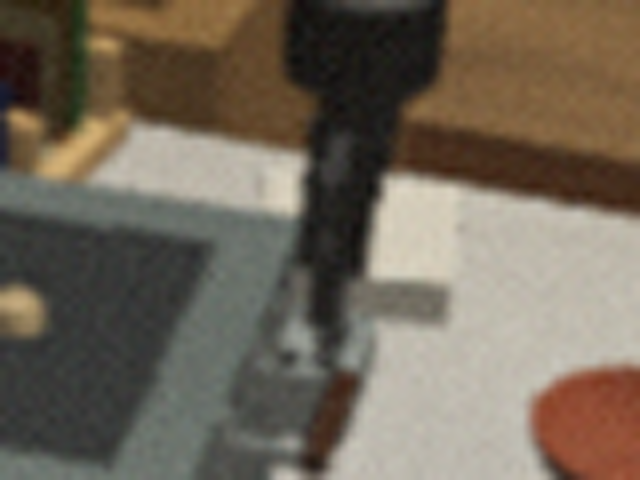

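{"fn": "jog_arm", "kwargs": {
  "deltas": [0.0, 0, 0, 0, 0, 0, 0, 0, 0, 0, 0, 0, 0, 0, 0, 0],
  "claw": 1,
  "newtons": 20
}}

```text
clock: 15.82
tool_pos: [502.5, -330.9, 116.5]
tool_rot: [2.177, 0.094, -2.177]
ft_force: [0.5, -0.4, 0.5]
opening: -0.003
```

Run:
```python
from h import *
for n,(x0,x1,y0,y1) in {'side':(275,335,95,145),'top':(325,385,165,215)}.items():
  s=robot.camera(n)[:,:,::-1]
  cv2.imwrite(f'pics/c22{n}.png',cv2.resize(s[y0:y1,x0:x1],None,fx=10,fy=10,interpolation=cv2.INTER_CUBIC))
```

```text
(no output)
```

View pics/c22side.png

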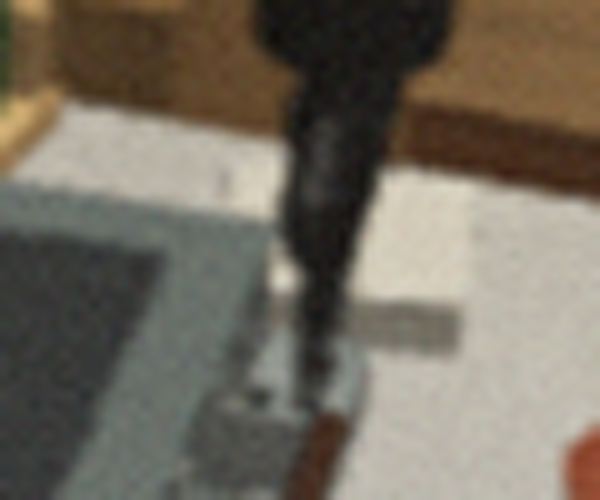

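View pics/c22top.png

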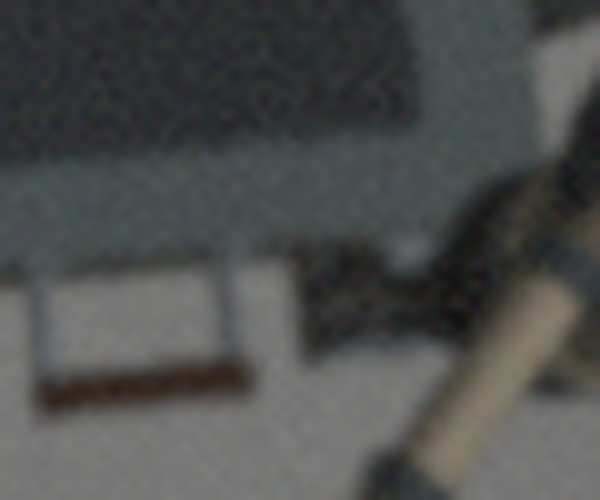

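The fingers shut on nothing. The shut tips end above the knob, so they sit roughly 20 mm higher than the reported TCP implies. I'll open, go lower in steps while watching the force, and close again.

{"fn": "jog_arm", "kwargs": {
  "deltas": [0.0, 0, 0, 0, 0, 0, 0, 0, 0, 0, 0, 0],
  "claw": 0.4
}}

```text
clock: 16.3
tool_pos: [502.5, -330.9, 116.5]
tool_rot: [2.177, 0.094, -2.177]
ft_force: [-0.0, -1.0, -0.6]
opening: 0.604
```

{"fn": "jog_arm", "kwargs": {
  "deltas": [0.004, 0, 0, 0, 0.008, 0, 0, 0, 0.008, 0, 0, 0]
}}

```text
clock: 16.68
tool_pos: [502.2, -330.7, 107.7]
tool_rot: [2.176, 0.095, -2.179]
ft_force: [0.1, 0.5, -0.5]
opening: 0.601
```

{"fn": "jog_arm", "kwargs": {
  "deltas": [0.003, 0, 0, 0, 0.006, 0, 0, 0, 0.006, 0, 0, 0]
}}

```text
clock: 17.05
tool_pos: [502.4, -330.8, 102.1]
tool_rot: [2.177, 0.095, -2.178]
ft_force: [0.5, 0.6, -0.3]
opening: 0.597
```

Run:
```python
from h import *
go(504,-331,100,-85.4)
for n,(x0,x1,y0,y1) in {'side':(275,335,95,145)}.items():
  s=robot.camera(n)[:,:,::-1]
  cv2.imwrite(f'pics/c23{n}.png',cv2.resize(s[y0:y1,x0:x1],None,fx=10,fy=10,interpolation=cv2.INTER_CUBIC))
```

```text
from [ 502.4 -330.8  102.1] yaw -85.0 delta [ 0.0021  0.0004 -0.0016] roll 0.4 F [ 0.5  0.6 -0.3] op 0.597 t 17.05
```

View pics/c23side.png

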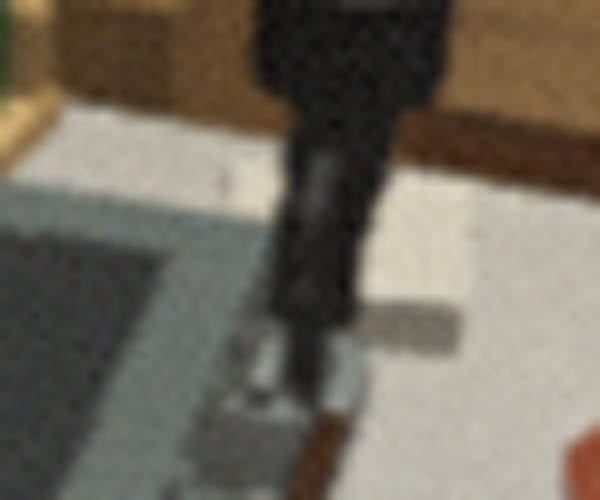

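{"fn": "jog_arm", "kwargs": {
  "deltas": [0.0, 0, 0, 0, 0, 0, 0, 0, 0, 0, 0, 0, 0, 0, 0, 0],
  "claw": 1
}}

```text
clock: 17.6
tool_pos: [502.8, -332.7, 103.0]
tool_rot: [2.177, 0.089, -2.175]
ft_force: [1.1, -6.0, -1.0]
opening: 0.154
```

{"fn": "jog_arm", "kwargs": {
  "deltas": [0.0, 0.006, 0, 0, 0, 0.012, 0, 0, 0, 0.017, 0, 0, 0, 0.021, 0, 0, 0, 0.021, 0, 0]
}}

```text
clock: 18.23
tool_pos: [504.5, -352.6, 102.9]
tool_rot: [2.177, 0.092, -2.176]
ft_force: [-0.9, -0.4, 4.5]
opening: 0.152
```

{"fn": "jog_arm", "kwargs": {
  "deltas": [0.0, 0.003, 0, 0, 0, 0.003, 0, 0, 0, 0.003, 0, 0]
}}

```text
clock: 18.6
tool_pos: [504.7, -354.7, 102.9]
tool_rot: [2.177, 0.095, -2.177]
ft_force: [-2.4, 3.1, 4.2]
opening: 0.146
```

{"fn": "jog_arm", "kwargs": {
  "deltas": [0.0, 0, 0, 0, 0, 0, 0, 0, 0, 0, 0, 0],
  "claw": 0.4
}}

```text
clock: 18.98
tool_pos: [504.5, -354.8, 101.9]
tool_rot: [2.177, 0.095, -2.178]
ft_force: [0.0, -0.3, -0.2]
opening: 0.598
```

{"fn": "jog_arm", "kwargs": {
  "deltas": [-0.05, 0, 0, 0, -0.1, 0, 0, 0, -0.14, 0, 0, 0, -0.14, 0.0, -0.06, 0, -0.14, 0, -0.12, 0]
}}

```text
clock: 19.6
tool_pos: [625.4, -345.0, 244.5]
tool_rot: [2.18, 0.09, -2.174]
ft_force: [-0.3, -0.9, 0.2]
opening: 0.6
```

Run:
```python
from h import *
go(477,-230,215,4.6)
for n,(x0,x1,y0,y1) in {'side':(285,335,110,160),'top':(325,385,170,220)}.items():
  s=robot.camera(n)[:,:,::-1]
  cv2.imwrite(f'pics/c24{n}.png',cv2.resize(s[y0:y1,x0:x1],None,fx=8,fy=8,interpolation=cv2.INTER_CUBIC))
```

```text
from [ 625.4 -345.   244.5] yaw -85.1 delta [ 0.0288 -0.1273  0.1382] roll -89.7 F [-0.3 -0.9  0.2] op 0.600 t 19.60
```

View pics/c24side.png

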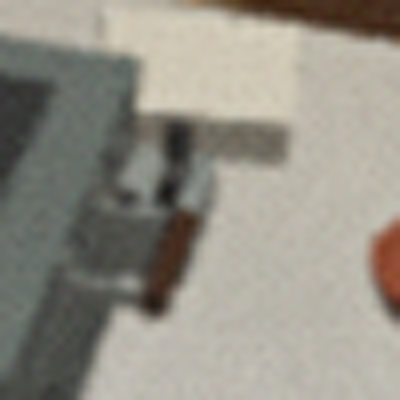

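View pics/c24top.png

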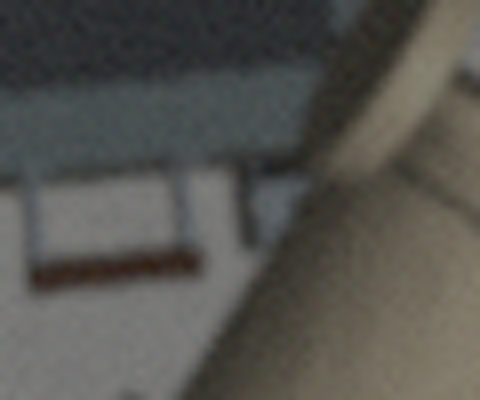

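{"fn": "jog_arm", "kwargs": {
  "deltas": [0.0, -0.04, 0.04, -10, 0, -0.09, 0.09, -20, 0, -0.127, 0.138, -30, 0, -0.127, 0.138, -40, 0.0, -0.127, 0.138, -50],
  "claw": 0.6
}}

```text
clock: 20.32
tool_pos: [474.5, -229.3, 243.3]
tool_rot: [1.64, 0.857, -1.639]
ft_force: [1.0, 0.7, 0.1]
opening: 0.4
```

```bash
python3 -c "
from h import *
go(477,-230.5,215,4.6)"
```

```text
from [ 474.5 -229.3  243.3] yaw -34.7 delta [ 0.0283  0.0027 -0.0004] roll -39.3 F [1.  0.7 0.1] op 0.400 t 20.32
```

{"fn": "jog_arm", "kwargs": {
  "deltas": [0.0, 0.002, -0.001, -10, 0, 0.002, -0.001, -20, 0, 0.002, -0.001, -30, 0.04, 0.002, -0.001, -39.3, 0.073, 0.002, -0.001, -39.3]
}}

```text
clock: 20.95
tool_pos: [477.5, -230.3, 168.6]
tool_rot: [1.153, 1.243, -1.153]
ft_force: [-0.0, -0.3, -0.8]
opening: 0.397
```

{"fn": "jog_arm", "kwargs": {
  "deltas": [0, 0, 0, 0, 0, 0, 0, 0]
}}

```text
clock: 21.2
tool_pos: [478.1, -230.4, 171.2]
tool_rot: [1.154, 1.241, -1.154]
ft_force: [-0.1, -0.0, 0.2]
opening: 0.401
```

```bash
python3 -c "
from h import *
go(477,-230.5,100,4.6)"
```

```text
from [ 478.1 -230.4  171.2] yaw 4.2 delta [ 0.0712 -0.0012 -0.0001] roll -0.4 F [-0.1 -0.   0.2] op 0.401 t 21.20
```

{"fn": "jog_arm", "kwargs": {
  "deltas": [0.03, -0.001, 0, 0, 0.05, -0.001, 0, 0, 0.06, -0.001, 0, 0, 0.067, -0.001, 0, 0, 0.071, -0.001, 0, 0]
}}

```text
clock: 21.82
tool_pos: [477.1, -230.4, 98.8]
tool_rot: [1.154, 1.243, -1.154]
ft_force: [-0.6, -0.3, 0.2]
opening: 0.401
```

{"fn": "jog_arm", "kwargs": {
  "deltas": [0, 0, 0, 0]
}}

```text
clock: 21.95
tool_pos: [477.0, -230.3, 98.7]
tool_rot: [1.154, 1.243, -1.154]
ft_force: [0.5, 0.2, -0.8]
opening: 0.399
```

Run:
```python
from h import *
go(477,-230,100,4.6)
for n,(x0,x1,y0,y1) in {'side':(255,355,80,155)}.items():
  s=robot.camera(n)[:,:,::-1]
  cv2.imwrite(f'pics/c25{n}.png',cv2.resize(s[y0:y1,x0:x1],None,fx=6,fy=6,interpolation=cv2.INTER_CUBIC))
```

```text
from [ 477.  -230.3   98.7] yaw 4.3 delta [-0.0013 -0.     -0.0003] roll -0.3 F [ 0.5  0.2 -0.8] op 0.399 t 21.95
```

View pics/c25side.png

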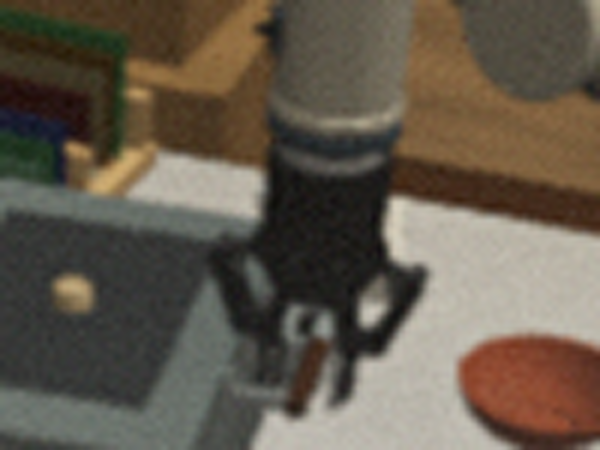

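{"fn": "jog_arm", "kwargs": {
  "deltas": [0, 0, 0, 0, 0, 0, 0, 0, 0, 0, 0, 0, 0, 0, 0, 0],
  "claw": 1,
  "newtons": 25
}}

```text
clock: 22.5
tool_pos: [476.8, -230.4, 99.2]
tool_rot: [1.154, 1.243, -1.154]
ft_force: [-3.8, 0.6, 4.3]
opening: 0.18
```

Gripped the bar (0.18). Now I'll raise along the arc, starting small to feel whether it is free.

{"fn": "jog_arm", "kwargs": {
  "deltas": [-0.0047, 0.0005, 0, 0, -0.0094, 0.001, 0, 0, -0.014, 0.0017, 0, 0, -0.0188, 0.0024, 0, 0, -0.0188, 0.0024, 0, 0]
}}

```text
clock: 23.12
tool_pos: [479.0, -230.1, 117.7]
tool_rot: [1.154, 1.244, -1.155]
ft_force: [-3.6, -1.9, -3.7]
opening: 0.178
```

{"fn": "jog_arm", "kwargs": {
  "deltas": [-0.0139, 0.0027, 0, 0, -0.0277, 0.006, 0, 0, -0.0458, 0.0117, 0, 0, -0.0634, 0.0185, 0, 0, -0.0634, 0.0185, 0, 0]
}}

```text
clock: 23.75
tool_pos: [498.0, -228.6, 184.3]
tool_rot: [1.154, 1.241, -1.153]
ft_force: [-7.5, -1.7, -0.4]
opening: 0.173
```

Run:
```python
from h import *
go(477,-230,100,4.6)
s=robot.camera('side')[:,:,::-1]
cv2.imwrite(f'pics/c26.png',cv2.resize(s[60:190,200:370],None,fx=4,fy=4,interpolation=cv2.INTER_CUBIC))
```

```text
from [ 498.  -228.6  184.3] yaw 4.3 delta [ 0.0843 -0.0212 -0.0003] roll -0.3 F [-7.5 -1.7 -0.4] op 0.173 t 23.75
```

View pics/c26.png

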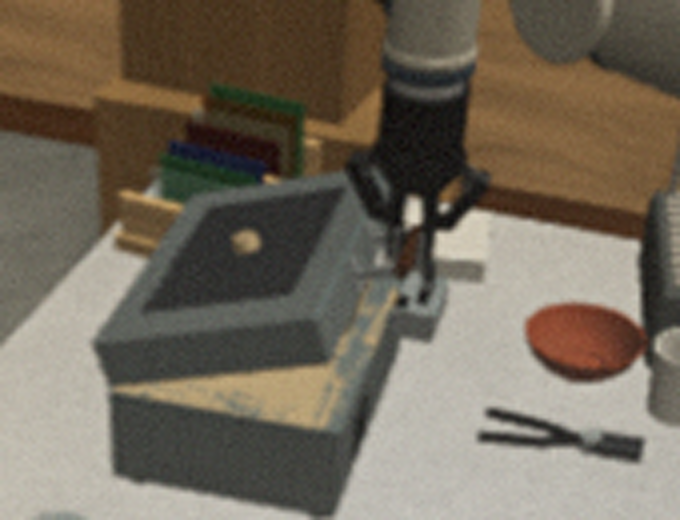

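{"fn": "jog_arm", "kwargs": {
  "deltas": [-0.0171, 0.0081, 0, 0, -0.0336, 0.0174, 0, 0, -0.0495, 0.0278, 0, 0, -0.0645, 0.0392, 0, 0, -0.0645, 0.0392, 0, 0]
}}

```text
clock: 24.42
tool_pos: [536.5, -225.4, 250.0]
tool_rot: [1.154, 1.241, -1.153]
ft_force: [-11.2, -0.2, 4.6]
opening: 0.177
```

{"fn": "jog_arm", "kwargs": {
  "deltas": [-0.0055, 0.0045, 0, 0, -0.0108, 0.0093, 0, 0, -0.016, 0.014, 0, 0, -0.021, 0.0191, 0, 0, -0.021, 0.0191, 0, 0]
}}

```text
clock: 25.05
tool_pos: [554.8, -223.8, 271.1]
tool_rot: [1.154, 1.241, -1.154]
ft_force: [-11.7, 1.0, 7.6]
opening: 0.173
```

Run:
```python
from h import *
go(477,-230,100,4.6)
s=robot.camera('side')[:,:,::-1]
cv2.imwrite(f'pics/c27.png',cv2.resize(s[60:190,200:370],None,fx=4,fy=4,interpolation=cv2.INTER_CUBIC))
cv2.imwrite(f'pics/s27.png',s)
cv2.imwrite(f'pics/t27.png',robot.camera('top')[:,:,::-1])
```

```text
from [ 554.8 -223.8  271.1] yaw 4.3 delta [ 0.171  -0.0783  0.0002] roll -0.3 F [-11.7   1.    7.6] op 0.173 t 25.05
```

View pics/c27.png

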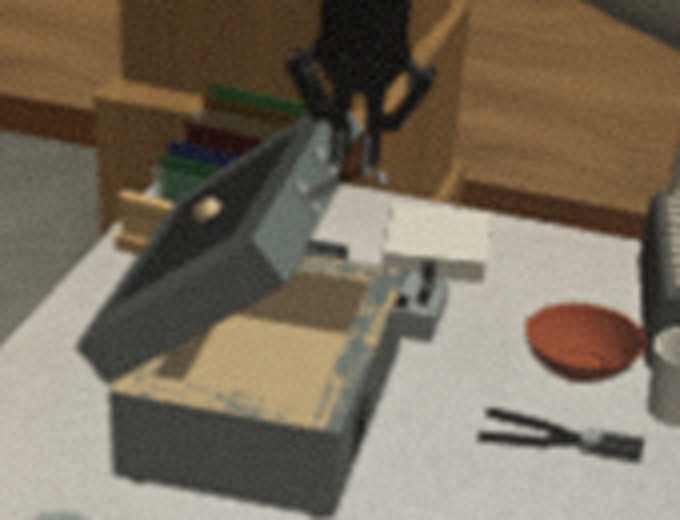

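View pics/s27.png

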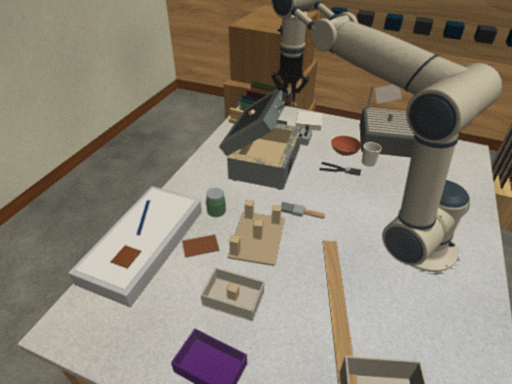

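View pics/t27.png

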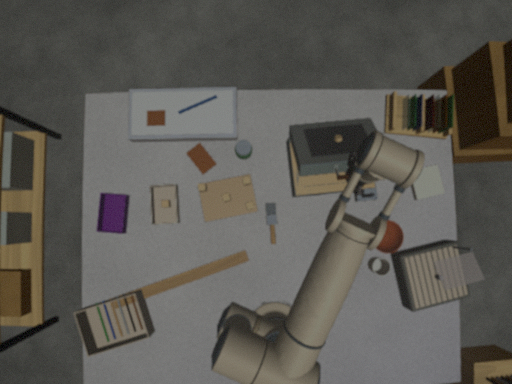

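Run:
```python
from h import *
k=.08;c,s=np.cos(k),np.sin(k)
def L(x,y,z,th):
    t=np.radians(th);X=115+(x-115)*np.cos(t)+z*np.sin(t);Z=115-(x-115)*np.sin(t)+z*np.cos(t)
    return [629.8+c*X-s*y,-216.65+s*X+c*y,Z]
for th in(36,38,40,42,44):
    print(th,((proj('side',[L(-110,150,50,th),L(-110,150,0,th),L(-110,-150,50,th),L(0,0,60,th),L(110,150,50,th)])-[200,60]+.4)*4).round(0).tolist())
```

```text
36 [[264.0, 251.0], [296.0, 299.0], [349.0, 104.0], [209.0, 212.0], [72.0, 346.0]]
38 [[257.0, 244.0], [291.0, 292.0], [343.0, 98.0], [205.0, 209.0], [71.0, 347.0]]
40 [[250.0, 238.0], [286.0, 284.0], [337.0, 92.0], [201.0, 207.0], [69.0, 347.0]]
42 [[242.0, 231.0], [280.0, 277.0], [331.0, 87.0], [197.0, 205.0], [68.0, 348.0]]
44 [[235.0, 225.0], [274.0, 270.0], [325.0, 81.0], [192.0, 203.0], [66.0, 349.0]]
```

{"fn": "jog_arm", "kwargs": {
  "deltas": [0, 0, 0, 0, 0, 0, 0, 0, 0, 0, 0, 0, 0, 0, 0, 0]
}}

```text
clock: 25.65
tool_pos: [554.5, -223.8, 270.9]
tool_rot: [1.154, 1.241, -1.154]
ft_force: [-11.4, 0.2, 7.1]
opening: 0.179
```

Run:
```python
from h import *
go(477,-230,100,4.6)
a=cv2.imread('pics/side0.png').astype(int);b=robot.camera('side')[:,:,::-1].astype(int)
d=cv2.GaussianBlur((np.abs(a-b).max(2)).astype(np.uint8),(5,5),0)
cv2.imwrite('pics/diff.png',np.clip(d*3,0,255).astype(np.uint8))
cv2.imwrite('pics/c28.png',cv2.resize(b[60:330,170:370].astype(np.uint8),None,fx=2.2,fy=2.2,interpolation=cv2.INTER_CUBIC))
```

```text
from [ 554.5 -223.8  270.9] yaw 4.3 delta [ 0.1707 -0.078   0.0002] roll -0.3 F [-11.4   0.2   7.1] op 0.179 t 25.65
```

View pics/diff.png

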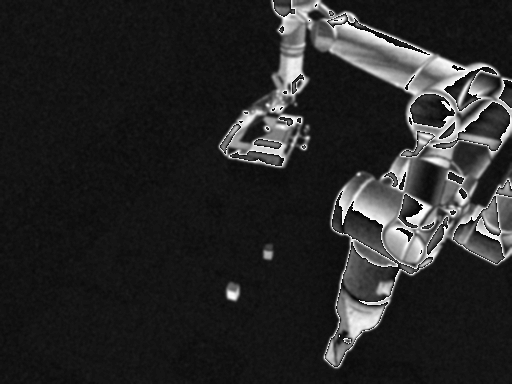

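View pics/c28.png

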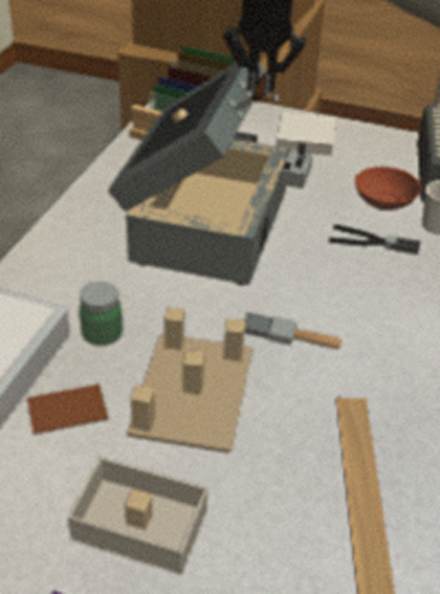

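The difference picture shows changes only at the short post's old place (268,252) and new place (232,291), the lid and catch (about 265,130), and the arm. The lid is steady at about 40°. Handing in.

```bash
python3 -c "
from cell import robot
print(robot.hand_in())"
```

```text
the job is handed in; nothing more can be done
None
```

The job is handed in at about 26 s of the 67 s allowed, with the lid held open at about 40°.

- **Post:** I put the short post (top about 20 mm below the others) in the white tub. It stands there, and the four full-height posts are still standing on the shelf.
- **Tug:** Before I touched the catch, the lid rose about 6 mm and then stopped dead. The pull reached 18 N upward (about 23 N in all), more than "gently" suggests. The lid was caught.
- **Catch:** I drew the knob about 22 mm along its slide and released it. My first grip there closed on nothing, because the fingertips sit about 20 mm higher than the reported tool position. I went lower and gripped it.
- **Lid:** I raised it along its arc. The arm's travel gives about 40.8° and the lid's corners in the side picture give about 40°. It was steady over the last 0.6 s, gripped at 25 N.

**Last checks:** Comparing the side picture before and after shows changes only at the short post, the lid and catch, and the arm. The wrist still reads about 13 N pressing roughly toward the hinge. The two cameras disagreed by up to about 4 mm, so I used positions between their readings. After releasing the knob I moved 120 mm the wrong way, over the kiln at 245 mm height, and touched nothing.

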